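# Mixed-up canister lids

### The job

After washing up, the four lids were put back on the wrong canisters. Swap them round so that every canister wears the lid of its own colour, fully seated, setting a lid aside on the worktop where you need to. Leave the canisters standing where they are, do not drop a lid, and do not disturb the salt shaker and the flowered mug.

Things in the scene. Friction and masses are not known exactly. Their poses are not given: they have to be found in the camera images.
- lid_blue: deep blue stoneware lid, round, 83 mm across, 50 mm high, 0.06-0.13 kg, loose. Origin: centre of its underside (the foot of its plug), z up. Plug z 0 to 14 mm, 56 mm across at the foot, 67 mm from z = 9 mm up; flange 83 mm across, z 14 to 22 mm; knob 26 mm across, z 22 to 50 mm, gripped from above. Stands on its plug on the worktop. At the start it is on a canister of another colour.
- lid_yellow: mustard yellow stoneware lid, round, 83 mm across, 50 mm high, 0.06-0.13 kg, loose. Origin: centre of its underside (the foot of its plug), z up. Plug z 0 to 14 mm, 56 mm across at the foot, 67 mm from z = 9 mm up; flange 83 mm across, z 14 to 22 mm; knob 26 mm across, z 22 to 50 mm, gripped from above. Stands on its plug on the worktop. At the start it is on a canister of another colour.
- lid_green: dark sage green stoneware lid, round, 83 mm across, 50 mm high, 0.06-0.13 kg, loose. Origin: centre of its underside (the foot of its plug), z up. Plug z 0 to 14 mm, 56 mm across at the foot, 67 mm from z = 9 mm up; flange 83 mm across, z 14 to 22 mm; knob 26 mm across, z 22 to 50 mm, gripped from above. Stands on its plug on the worktop. At the start it is on a canister of another colour.
- lid_red: brick red stoneware lid, round, 83 mm across, 50 mm high, 0.06-0.13 kg, loose. Origin: centre of its underside (the foot of its plug), z up. Plug z 0 to 14 mm, 56 mm across at the foot, 67 mm from z = 9 mm up; flange 83 mm across, z 14 to 22 mm; knob 26 mm across, z 22 to 50 mm, gripped from above. Stands on its plug on the worktop. At the start it is on a canister of another colour.
- canister_blue: deep blue stoneware canister, round, empty, 100 mm across, 85 mm high, 0.55 kg, loose. Origin: centre of its underside, z up. Coloured shoulder shows round the lid from above; rim 84 mm across, mouth 72 mm wide. Any lid fits: seated, the flange rests on the rim, the lid's origin on the axis 71 mm above this origin (knob top at 121 mm).
- canister_yellow: mustard yellow stoneware canister, round, empty, 100 mm across, 85 mm high, 0.55 kg, loose. Origin: centre of its underside, z up. Coloured shoulder shows round the lid from above; rim 84 mm across, mouth 72 mm wide. Any lid fits: seated, the flange rests on the rim, the lid's origin on the axis 71 mm above this origin (knob top at 121 mm).
- canister_green: dark sage green stoneware canister, round, empty, 100 mm across, 85 mm high, 0.55 kg, loose. Origin: centre of its underside, z up. Coloured shoulder shows round the lid from above; rim 84 mm across, mouth 72 mm wide. Any lid fits: seated, the flange rests on the rim, the lid's origin on the axis 71 mm above this origin (knob top at 121 mm).
- canister_red: brick red stoneware canister, round, empty, 100 mm across, 85 mm high, 0.55 kg, loose. Origin: centre of its underside, z up. Coloured shoulder shows round the lid from above; rim 84 mm across, mouth 72 mm wide. Any lid fits: seated, the flange rests on the rim, the lid's origin on the axis 71 mm above this origin (knob top at 121 mm).
- salt_shaker: bystander: glass salt shaker with a grey metal top, 44 mm across, 90 mm high, loose; origin at the centre of its underside. Not to be disturbed.
- flower_mug: bystander: white mug with small green flowers, 82 mm across, 112 mm with its handle, 94 mm high, loose; origin at the centre of the 82x112 mm outline of its underside. Not to be disturbed.
Things that resemble listed ones, but are neither listed nor needed, are in the scene too. Leave any pink look-alike of the canister_blue alone.

How it is judged:
At the end, for the whole second after the job is handed in: Each of the four lids sits in the mouth of the canister of its own colour: centred within 6 mm, at seated height within 4 mm, level within 4 degrees, at rest; every canister stands upright within 30 mm of where it began, and the salt shaker and the mug within 20 mm of where they began (horizontal distance between lid_blue and canister_blue below 0.006 m and z of lid_blue in the frame of canister_blue between 0.067 and 0.075 m and angle between each of lid_blue, canister_blue, lid_yellow, canister_yellow, lid_green, canister_green, lid_red, canister_red's own z axis and vertical below 0.07 rad and distance of each of canister_blue, canister_yellow, canister_green, canister_red from where it was at the start of the episode below 0.03 m and linear speed of each of lid_blue, lid_yellow, lid_green, lid_red below 0.02 m/s and horizontal distance between lid_yellow and canister_yellow below 0.006 m and z of lid_yellow in the frame of canister_yellow between 0.067 and 0.075 m and horizontal distance between lid_green and canister_green below 0.006 m and z of lid_green in the frame of canister_green between 0.067 and 0.075 m and horizontal distance between lid_red and canister_red below 0.006 m and z of lid_red in the frame of canister_red between 0.067 and 0.075 m and distance of each of salt_shaker, flower_mug from where it was at the start of the episode below 0.02 m); the robot touches nothing.
It fails at once if a lid is dropped or thrown (falls faster than 0.8 m/s, about 33 mm of free fall, with no finger on it) ((linear speed of lid_blue above 0.8 m/s and contact force between the fingers and lid_blue below 0.05 N) or (linear speed of lid_yellow above 0.8 m/s and contact force between the fingers and lid_yellow below 0.05 N) or (linear speed of lid_green above 0.8 m/s and contact force between the fingers and lid_green below 0.05 N) or (linear speed of lid_red above 0.8 m/s and contact force between the fingers and lid_red below 0.05 N)).
It fails at once if a canister is shifted by more than 30 mm (distance of any of canister_blue, canister_yellow, canister_green, canister_red from where it was at the start of the episode above 0.03 m).
It fails at once if a canister is tipped by more than 20 degrees (angle between any of canister_blue, canister_yellow, canister_green, canister_red's own z axis and vertical above 0.35 rad).
It fails at once if the salt shaker or the flowered mug is moved by more than 20 mm (distance of any of salt_shaker, flower_mug from where it was at the start of the episode above 0.02 m).
It also fails if it takes over 128 s, if anything falls off the work surface, if the arm or the gripper's body presses on something with over 40 N, if the wrist force passes 120 N, or if a joint passes its speed limit or range.

### The arm

A 6-joint arm with a two-finger parallel gripper is mounted at the origin on a cart in front of the work surface, level with it; the furniture and walls round the work are solid. World frame = base frame: x ahead of the robot, y to its left, z up, the work surface at z = 0. Lengths are in m, angles in rad, forces in N, time in s.
With the tool pointing down it reaches from about 0.275 to 0.85 m from the base axis. Payload 5.2 kg.
Tool frame: the origin (TCP) lies between the finger pads; the fingertips stand 25 mm ahead of it and the grasp point (between the pads) lies 6 mm ahead of it; z points along the fingers, y is the line along which they close (so a half turn about z gives the same grasp; the last joint's range is limited). The gripper opens to 85 mm and grips with 20 to 120 N. Pads are 22 mm wide; open, the fingers measure 114 mm over their backs; the gripper's body (76 mm by 85 mm) begins 54 mm behind the grasp point. The pads swing forward as they close: fully open they stand 13 mm farther back than shut.
Start: joints at [1.055, 0.259, 1.535, -0, 1.348, -0.203], TCP at [0.169, 0.523, 0.256] pointing down, gripper open.
Joint ranges: [-3.14, 3.14], [-0.91, 2.08], [0.19, 2.58], [-1.22, 4.36], [0.22, 2.71], [-3.12, 3.12]. Speed limits (rad/s): [2.57, 2.57, 3.14, 3.14, 3.14, 3.14].

### API

Orientations are given as a 3x3 rotation matrix whose columns are the frame's x, y, z axes.
In Python, from plant import sense, get_image, job_done gives the robot as it stands.
- The arm moves only by the tool move_arm, never from a script. Its argument "targets" is a list of rows, each a list of 6 numbers: the shift along the world's x, y, z in units of 40 mm (1.0 is 40 mm), then the turn, a rotation vector about the world's x, y, z in units of 8 degrees (1.0 is 8 degrees). A call has 1 to 8 rows; each row is the pose to reach, as a shift and turn from the pose commanded when the call began; what a row does not reach only later rows make up. A row lasts 1/8 s, in which the tool goes at most 62.5 mm and 10.7 degrees, less where a joint would pass 70% of its speed; a pose out of reach is approached as far as the arm can. A call with a gripper value outside its range is refused whole. "gripper" is the finger opening in mm, from 0 to 85.4, set as the call begins (left out, the last holds). The fingers move at their own pace and stop on an object; "newtons" is the grip in N (left out, the last holds). Time passes only in rows, so rows that repeat a pose let the fingers close. It gives the time, the measured TCP pose, the force, the opening and the grip force at its end, in the units of the state.
- sense(): the state, without advancing time (a new reading comes with each control period).
- get_image(name): name is "scene" or "top"; returns a dict with "pixels" (400x640x3 uint8, blue, green, red), "K" (3x3 intrinsics, pixels), "k1" (the pictures are not rectified: a ray, as slopes to the right and down, at radius r is drawn at 1 + k1 r^2 times it, then the intrinsics apply), "extrinsics" (4x4, takes a point from camera to world coordinates). Camera axes: x right, y down, z forward; pixel columns grow to the right and rows downward; lengths in m; the calibration is good to about 2 mm. A picture is of the moment at which its call begins. There is no depth.
- job_done(): hands the job in; it is judged then, once.
The state is a dict: "time_s": time; "joint_positions": joint angles; "joint_velocities": joint speeds; "effort": joint torques, N m; "tool_pos": TCP position; "ee_rot": TCP orientation; "ft_force": force on the tool from outside, world axes, zero at the start; "ft_torque": the same for the moment, N m; "opening": finger opening in m; "gripper_force": force on a finger pad.
Only numpy, scipy, OpenCV 4.12 (cv2) and the standard library are available. Lean on these libraries where they do the work, as an engineer would, in place of code of your own. Each camera call takes 0.05 s, during which the arm holds its last target. There are 200 camera calls.

## Working session

There is one attempt and no reset: what is moved stays moved. The work goes in short steps, Python scripts to look and compute and a tool call to move; the robot and the scene stay as the last step left them, time stands still between calls to the robot, and variables do not carry over. Pictures are saved under pics/ and viewed, at most 14 in all, crops included, and the job is handed in when it is done.

Besides the shell and the picture viewer there is one more tool, called after ">>>" as a command line: name --pt "numbers of a row" for each row, then --argument value for the rest. move_arm: Moves the arm, as the interface text tells. Its arguments: {"type":"object","properties":{"targets":{"type":"array","items":{"type":"array","items":{"type":"number"}}},"gripper":{"type":"number"},"newtons":{"type":"number"}},"required":["targets"]}

```bash
mkdir -p pics; ls
cat > h.py <<'E'
import numpy as np, cv2
from plant import sense, get_image
def cam(n):
    c=get_image(n); return c
def ray(c,u,v):
    K=np.array(c["K"]);d=np.array([(u-K[0,2])/K[0,0],(v-K[1,2])/K[1,1]]);p=d.copy()
    for _ in range(30): p=d/(1+c["k1"]*(p@p))
    E=np.array(c["extrinsics"]);return E[:3,3],E[:3,:3]@np.array([p[0],p[1],1])
def at(c,u,v,z):
    o,d=ray(c,u,v);return o+d*(z-o[2])/d[2]
def proj(c,P):
    E=np.array(c["extrinsics"]);q=E[:3,:3].T@(np.array(P)-E[:3,3]);p=q[:2]/q[2];p=p*(1+c["k1"]*(p@p))
    K=np.array(c["K"]);return np.array([K[0,0]*p[0]+K[0,2],K[1,1]*p[1]+K[1,2]])
def tri(c1,p1,c2,p2):
    o,d=ray(c1,*p1);q,e=ray(c2,*p2)
    s=np.linalg.lstsq(np.c_[d,-e],q-o,rcond=None)[0]
    a=o+d*s[0];b=q+e*s[1];return (a+b)/2,np.linalg.norm(a-b)
E
python3 - <<'E'
from h import *
import pickle
D={}
for n in("scene","top"):
    c=cam(n);D[n]=c;cv2.imwrite(f"pics/{n}0.png",np.array(c["pixels"]));print(n,c["K"],c["k1"],c["extrinsics"])
pickle.dump(D,open("c0.pkl","wb"))
print(sense())
E
```

```text
pics
scene [[499.46414119   0.         325.30687497]
 [  0.         499.46414119 193.92407612]
 [  0.           0.           1.        ]] -0.09963563518392023 [[ 0.88604719 -0.26841878  0.37798377 -0.22543593]
 [-0.46323109 -0.48031213  0.7447934  -1.29512275]
 [-0.01836635 -0.83501594 -0.54991914  0.99112424]
 [ 0.          0.          0.          1.        ]]
top [[465.6431181    0.         326.19139539]
 [  0.         465.6431181  202.52920464]
 [  0.           0.           1.        ]] -0.12444685831867056 [[-4.37912070e-03 -9.80912495e-01  1.94400359e-01  1.20395890e-01]
 [-9.99989664e-01  4.53333579e-03  3.48406181e-04 -2.20446823e-03]
 [-1.22303808e-03 -1.94396824e-01 -9.80922208e-01  1.52699688e+00]
 [ 0.00000000e+00  0.00000000e+00  0.00000000e+00  1.00000000e+00]]
{'time_s': 0.1, 'joint_positions': array([ 1.05518501e+00,  2.59282270e-01,  1.53597915e+00,  2.16428043e-05,
        1.34796262e+00, -2.02784679e-01]), 'joint_velocities': array([-5.71416722e-05, -2.84398046e-03,  8.03063700e-05,  3.81144656e-04,
        1.96343501e-03,  8.68003606e-04]), 'effort': array([ 2.27868957e-03, -4.46968210e+01, -2.91252708e+01, -2.84304087e-04,
        6.16481251e-03, -1.96353334e-06]), 'tool_pos': array([0.16901283, 0.52294473, 0.25554902]), 'ee_rot': array([[-9.51465856e-01,  3.07753226e-01, -8.22745710e-04],
       [ 3.07754127e-01,  9.51464877e-01, -1.40888433e-03],
       [ 3.49224950e-04, -1.59370872e-03, -9.99998669e-01]]), 'ft_force': array([ 0.26490697, -0.324753  ,  0.06089507]), 'ft_torque': array([-0.00827736,  0.03386599, -0.02334222]), 'gripper_force': 0.0, 'opening': 0.08539187638233149}
```

View pics/scene0.png

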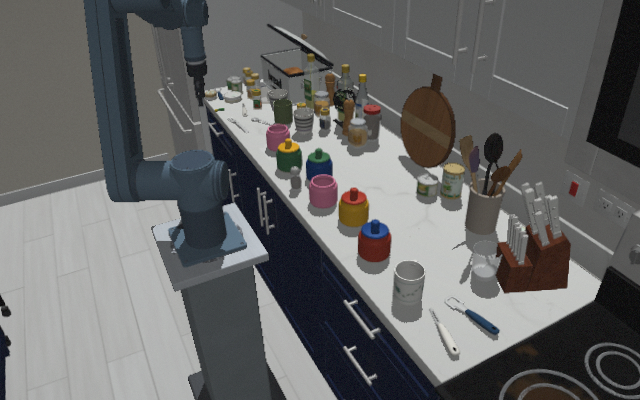

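View pics/top0.png

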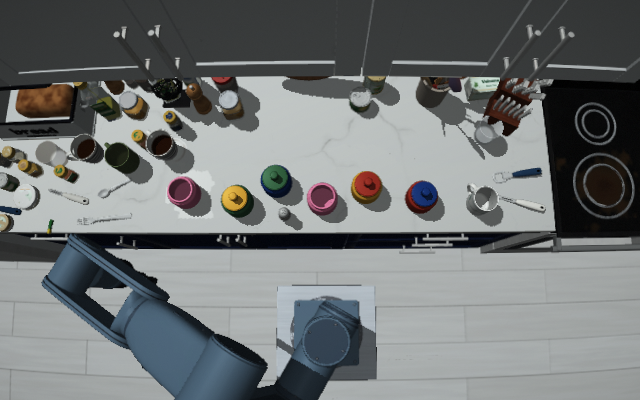

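Canisters and their lids in the top picture: green canister (237,200) wears yellow; blue (276,180) wears green; yellow (367,186) wears red; red (422,196) wears blue. Pink decoys are at (184,191) and (322,198), the shaker at (285,214) and the mug at (483,198).

Run:
```python
from h import *
import pickle
D=pickle.load(open("c0.pkl","rb"))
def crop(n,pts,h,s,name):
    im=np.array(D[n]["pixels"]);o=[]
    for x,y in pts:
        c=cv2.resize(im[y-h:y+h,x-h:x+h],None,fx=s,fy=s,interpolation=cv2.INTER_CUBIC)
        for k in range(0,2*h,5):
            cv2.line(c,(k*s,0),(k*s,6 if k%10 else 14),(255,255,255),1);cv2.line(c,(0,k*s),(6 if k%10 else 14,k*s),(255,255,255),1)
        o.append(c)
    cv2.imwrite(name,np.vstack([np.hstack(o[:2]),np.hstack(o[2:])]))
crop("top",[(237,200),(276,180),(367,186),(422,196)],20,7,"pics/ct.png")
crop("scene",[(289,155),(319,164),(354,207),(375,240)],20,7,"pics/cs.png")
```

```text
(no output)
```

View pics/ct.png

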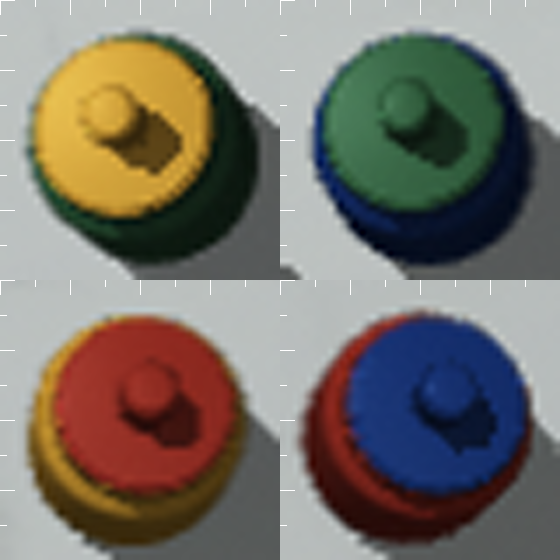

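View pics/cs.png

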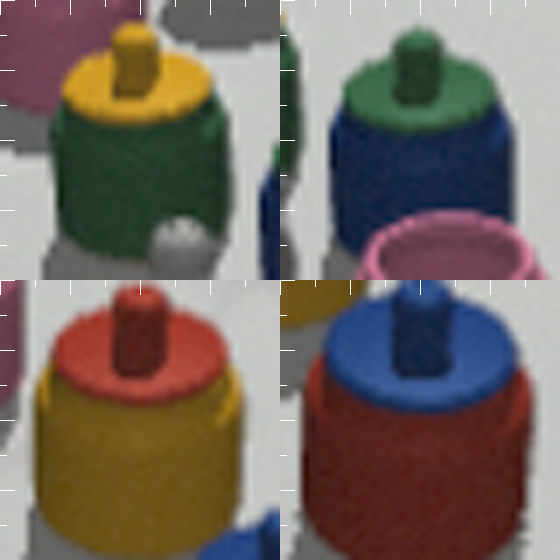

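The crops show all four flanges cleanly, knobs near crop (111,110), (405,105), (150,385), (447,390). Fitting the lid outlines in both views gives x, y and z.

```bash
cat >> h.py <<'E'
from scipy.optimize import minimize
HUE={"yellow":(18,32),"green":(45,88),"red":None,"blue":(105,125)}
def mask(c,col,ctr,h=24):
    im=np.array(c["pixels"]);hsv=cv2.cvtColor(im,cv2.COLOR_BGR2HSV);H,S,V=[hsv[...,i].astype(int) for i in range(3)]
    m=((H<8)|(H>172)) if col=="red" else (H>=HUE[col][0])&(H<=HUE[col][1])
    m=(m&(S>110)&(V>35)).astype(np.uint8)
    w=np.zeros_like(m);x,y=map(int,ctr);w[max(0,y-h):y+h,max(0,x-h):x+h]=1
    n,l,s,_=cv2.connectedComponentsWithStats(m*w);k=1+np.argmax(s[1:,4])
    m=(l==k).astype(np.uint8);cs,_=cv2.findContours(m,cv2.RETR_EXTERNAL,cv2.CHAIN_APPROX_NONE)
    m[:]=0;cv2.drawContours(m,cs,-1,1,-1);return m
T=np.linspace(0,2*np.pi,48,endpoint=False)
def model(c,P,x0,y0,h,S=8):
    out=np.zeros((2*h*S,2*h*S),np.uint8)
    for r,a,b in((.0415,.014,.022),(.013,.022,.048)):
        pts=np.array([proj(c,P+np.array([r*np.cos(t),r*np.sin(t),z])) for z in(a,b) for t in T])
        q=((pts-[x0-h,y0-h]+.5)*S).astype(np.float32)
        cv2.fillConvexPoly(out,cv2.convexHull(np.round(q*16).astype(np.int32)),255,shift=4)
    return cv2.resize(out,(2*h,2*h),interpolation=cv2.INTER_AREA)/255.
def fit(cs,ms,P0,fz=None,h=30):
    W=[]
    for c,m in zip(cs,ms):
        x0,y0=proj(c,np.array(P0)+[0,0,.02]).astype(int);W.append((c,m[y0-h:y0+h,x0-h:x0+h],x0,y0))
    f=lambda p:sum(((model(c,np.array([p[0],p[1],p[2] if fz is None else fz]),x,y,h)-m)**2).sum() for c,m,x,y in W)
    s=np.array([[0,0,0],[.01,0,0],[0,.01,0],[0,0,.01]])
    r=minimize(f,P0,method="Nelder-Mead",options=dict(initial_simplex=np.array(P0)+s,xatol=1e-4,fatol=.1,maxiter=250))
    return r.x,r.fun
E
python3 - <<'E'
from h import *
import pickle
D=pickle.load(open("c0.pkl","rb"));t,s=D["top"],D["scene"]
for col,a,b in(("yellow",(237,198),(289,149)),("green",(276,177),(319,159)),("red",(367,184),(354,198)),("blue",(424,194),(376,230))):
    m=[mask(t,col,a),mask(s,col,b,22)];P0=at(t,a[0],a[1],.09);P0[2]=.071
    x,f=fit([t,s],m,P0);y,g=fit([t],m[:1],P0,.071)
    print(col,x.round(4),round(f,1),[int(k.sum()) for k in m],"top only",y[:2].round(4))
for n,p in(("shaker",(285,214)),("mug",(483,198)),("pink2",(322,198)),("pink1",(184,191)),("edge",(300,232))): print(n,at(t,*p,.085 if n!="edge" else 0).round(3))
E
```

```text
yellow [0.4224 0.2899 0.0707] 33.2 [520, 205] top only [0.4224 0.2898]
green [0.4895 0.1632 0.0701] 363.6 [395, 5] top only [0.4892 0.163 ]
red [ 0.4661 -0.1314  0.0697] 90.7 [488, 287] top only [ 0.4654 -0.1317]
blue [ 0.4334 -0.3128  0.0682] 95.3 [493, 373] top only [ 0.4326 -0.3126]
shaker [0.37  0.128 0.085]
mug [ 0.419 -0.505  0.085]
pink2 [0.421 0.012 0.085]
pink1 [0.446 0.455 0.085]
edge [0.324 0.085 0.   ]
```

```bash
sed -i 's/(S>110)&(V>35)/(S>(70 if col=="green" else 110))\&(V>30)/' h.py
python3 - <<'E'
from h import *
import pickle
D=pickle.load(open("c0.pkl","rb"));t,s=D["top"],D["scene"]
i=np.array(s["pixels"]);print([i[y,x] for x,y in((312,156),(330,156),(319,150),(319,170))])
for col,a,b in(("green",(276,177),(319,157)),):
    m=[mask(t,col,a),mask(s,col,b,22)];P0=at(t,a[0],a[1],.09);P0[2]=.071
    x,f=fit([t,s],m,P0);y,g=fit([t],m[:1],P0,.071)
    print(col,x.round(4),round(f,1),[int(k.sum()) for k in m],"top only",y[:2].round(4))
    for k in m: print(cv2.boundingRect(k))
E
```

```text
[array([ 76, 109,  61], dtype=uint8), array([178, 182, 180], dtype=uint8), array([71, 99, 61], dtype=uint8), array([69, 36, 21], dtype=uint8)]
green [0.4901 0.1632 0.0673] 64.2 [500, 199] top only [0.4892 0.1629]
(262, 165, 26, 25)
(308, 149, 22, 14)
```

>>> move_arm --pt "2 -1.8 0 0 0 0" --pt "4 -3.6 -0.4 0 0 0" --pt "6.33 -5.83 -1.4 0 0 0" --pt "6.33 -5.83 -1.4 0 0 0" --pt "6.33 -5.83 -1.4 0 0 0" --pt "6.33 -5.83 -1.4 0 0 0" --pt "6.33 -5.83 -1.4 0 0 0" --pt "6.33 -5.83 -1.4 0 0 0" --gripper 60 --newtons 30

```text
time_s: 1.1
tool_pos: [0.4219, 0.2903, 0.2001]
ee_rot: [[-0.951, 0.308, -0.001], [0.308, 0.951, 0.0], [0.001, -0.0, -1.0]]
ft_force: [-0.4, 1.0, -0.1]
opening: 0.06
gripper_force: 0.0
```

>>> move_arm --pt "0 0 -1 0 0 0" --pt "0 0 -1.5 0 0 0" --pt "0 0 -1.92 0 0 0" --pt "0 0 -1.92 0 0 0"

```text
time_s: 1.6
tool_pos: [0.4206, 0.2909, 0.1227]
ee_rot: [[-0.952, 0.306, -0.003], [0.306, 0.952, -0.001], [0.002, -0.002, -1.0]]
ft_force: [0.0, -0.5, -0.4]
opening: 0.06
gripper_force: 0.0
```

Run:
```python
from h import *
c=cam("scene");i=np.array(c["pixels"]);j=np.array(cam("top")["pixels"])
cv2.imwrite("pics/g1.png",np.hstack([cv2.resize(i[100:190,250:340],(400,400)),cv2.resize(j[140:230,200:290],(400,400))]))
print(sense()["tool_pos"])
```

```text
[0.42205028 0.29106552 0.1241909 ]
```

View pics/g1.png

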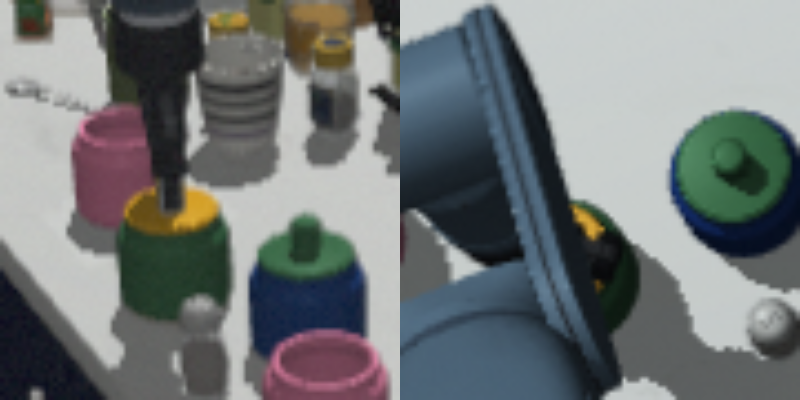

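The fingers straddle the yellow knob (left panel near (172,200)), with the tip just above the flange. Closing.

>>> move_arm --pt "0 0 0 0 0 0" --pt "0 0 0 0 0 0" --pt "0 0 0 0 0 0" --pt "0 0 0 0 0 0" --gripper 10 --newtons 40

```text
time_s: 2.2
tool_pos: [0.4228, 0.2905, 0.1245]
ee_rot: [[-0.951, 0.308, 0.001], [0.308, 0.951, 0.001], [-0.001, 0.001, -1.0]]
ft_force: [-1.1, 0.7, 5.3]
opening: 0.0251
gripper_force: 39.1
```

>>> move_arm --pt "0 0 0.3 0 0 0" --pt "0 0 0.7 0 0 0" --pt "0 0 1.5 0 0 0" --pt "0 0 2.5 0 0 0" --pt "0 0 3 0 0 0" --pt "0 0 3 0 0 0"

```text
time_s: 2.95
tool_pos: [0.4233, 0.2904, 0.2455]
ee_rot: [[-0.951, 0.308, 0.004], [0.308, 0.951, 0.001], [-0.003, 0.003, -1.0]]
ft_force: [0.0, 0.2, -1.5]
opening: 0.0248
gripper_force: 39.4
```

>>> move_arm --pt "1.35 -3.25 0 0 0 0" --pt "2.7 -6.5 0 0 0 0" --pt "2.7 -6.5 0 0 0 0" --pt "2.7 -6.5 0 0 0 0" --pt "2.7 -6.5 0 0 0 0" --pt "2.7 -6.5 0 0 0 0" --pt "2.7 -6.5 0 0 0 0" --pt "2.7 -6.5 0 0 0 0"

```text
time_s: 3.95
tool_pos: [0.5298, 0.0313, 0.2431]
ee_rot: [[-0.952, 0.306, -0.001], [0.306, 0.952, 0.0], [0.001, 0.0, -1.0]]
ft_force: [-0.2, -0.5, -0.3]
opening: 0.0253
gripper_force: 39.6
```

>>> move_arm --pt "0 0 -1.2 0 0 0" --pt "0 0 -2.4 0 0 0" --pt "0 0 -3.6 0 0 0" --pt "0 0 -4.4 0 0 0" --pt "0 0 -4.6 0 0 0" --pt "0 0 -4.75 0 0 0" --pt "0 0 -4.75 0 0 0"

```text
time_s: 4.82
tool_pos: [0.5312, 0.0303, 0.0545]
ee_rot: [[-0.952, 0.307, 0.002], [0.307, 0.952, -0.0], [-0.002, 0.0, -1.0]]
ft_force: [-0.2, -0.3, -1.2]
opening: 0.0252
gripper_force: 39.6
```

>>> move_arm --pt "0 0 -0.03 0 0 0" --pt "0 0 -0.06 0 0 0" --pt "0 0 -0.06 0 0 0"

```text
time_s: 5.2
tool_pos: [0.5315, 0.0301, 0.0535]
ee_rot: [[-0.951, 0.308, 0.003], [0.308, 0.951, -0.0], [-0.003, 0.001, -1.0]]
ft_force: [-3.8, 1.4, 12.4]
opening: 0.0249
gripper_force: 41.1
```

>>> move_arm --pt "0 0 0 0 0 0" --pt "0 0 0 0 0 0" --pt "0 0 0 0 0 0" --pt "0 0 0.8 0 0 0" --pt "0 0 2 0 0 0" --pt "0 0 3.73 0 0 0" --pt "0 0 3.73 0 0 0" --pt "0 0 3.73 0 0 0" --gripper 60

```text
time_s: 6.2
tool_pos: [0.5304, 0.0301, 0.2004]
ee_rot: [[-0.951, 0.308, 0.001], [0.308, 0.951, -0.0], [-0.001, 0.0, -1.0]]
ft_force: [-0.1, 0.0, 0.1]
opening: 0.0603
gripper_force: 0.0
```

>>> move_arm --pt "-0.5 1.6 0 0 0 0" --pt "-1.02 3.33 0 0 0 0" --pt "-1.02 3.33 0 0 0 0" --pt "-1.02 3.33 0 0 0 0" --pt "-1.02 3.33 -1 0 0 0" --pt "-1.02 3.33 -1.6 0 0 0" --pt "-1.02 3.33 -1.92 0 0 0" --pt "-1.02 3.33 -1.92 0 0 0"

```text
time_s: 7.2
tool_pos: [0.4894, 0.1622, 0.1225]
ee_rot: [[-0.951, 0.309, -0.002], [0.309, 0.951, -0.0], [0.002, -0.001, -1.0]]
ft_force: [0.1, 0.2, -0.1]
opening: 0.0601
gripper_force: 0.0
```

>>> move_arm --pt "0 0 0 0 0 0" --pt "0 0 0 0 0 0" --pt "0 0 0 0 0 0" --pt "0 0 0 0 0 0" --gripper 10

```text
time_s: 7.7
tool_pos: [0.4904, 0.1633, 0.1247]
ee_rot: [[-0.952, 0.307, 0.002], [0.307, 0.952, -0.0], [-0.002, 0.001, -1.0]]
ft_force: [-0.7, -1.0, 6.4]
opening: 0.0253
gripper_force: 39.3
```

>>> move_arm --pt "0 0 0.3 0 0 0" --pt "0 0 0.7 0 0 0" --pt "0 0 1.6 0 0 0" --pt "0 0 3 0 0 0" --pt "-0.8 1.6 3 0 0 0" --pt "-1.68 3.17 3 0 0 0" --pt "-1.68 3.17 3 0 0 0" --pt "-1.68 3.17 3 0 0 0"

```text
time_s: 8.7
tool_pos: [0.4216, 0.291, 0.2438]
ee_rot: [[-0.952, 0.305, 0.0], [0.305, 0.952, -0.0], [-0.0, -0.0, -1.0]]
ft_force: [0.0, -0.7, -0.8]
opening: 0.0245
gripper_force: 39.6
```

>>> move_arm --pt "0 0 0 0 0 0" --pt "0 0 -1.2 0 0 0" --pt "0 0 -2.2 0 0 0" --pt "0 0 -2.5 0 0 0" --pt "0 0 -2.7 0 0 0" --pt "0 0 -2.85 0 0 0" --pt "0 0 -2.95 0 0 0" --pt "0 0 -2.95 0 0 0"

```text
time_s: 9.7
tool_pos: [0.4226, 0.2902, 0.1259]
ee_rot: [[-0.952, 0.308, 0.001], [0.308, 0.952, 0.0], [-0.001, 0.0, -1.0]]
ft_force: [0.6, -0.3, -0.4]
opening: 0.0248
gripper_force: 39.6
```

>>> move_arm --pt "0 0 -0.04 0 0 0" --pt "0 0 -0.07 0 0 0" --pt "0 0 -0.07 0 0 0"

```text
time_s: 10.07
tool_pos: [0.4228, 0.2904, 0.1246]
ee_rot: [[-0.952, 0.307, 0.002], [0.307, 0.952, 0.001], [-0.002, 0.001, -1.0]]
ft_force: [-3.8, -1.8, 11.6]
opening: 0.0249
gripper_force: 40.9
```

>>> move_arm --pt "0 0 0 0 0 0" --pt "0 0 0 0 0 0" --pt "0 0 0 0 0 0" --pt "0 0 0.8 0 0 0" --pt "0 0 1.94 0 0 0" --pt "0 0 1.94 0 0 0" --pt "0.1 -1.5 1.94 0 0 0" --pt "0.1 -3 1.94 0 0 0" --gripper 60

```text
time_s: 11.08
tool_pos: [0.426, 0.1692, 0.1994]
ee_rot: [[-0.952, 0.305, -0.001], [0.305, 0.952, -0.0], [0.001, -0.001, -1.0]]
ft_force: [0.9, -1.0, 0.4]
opening: 0.0599
gripper_force: 0.0
```

>>> move_arm --pt "0.17 -2 0 0 0 0" --pt "0.17 -4 0 0 0 0" --pt "0.17 -6 0 0 0 0" --pt "0.17 -8 0 0 0 0" --pt "0.17 -12.06 0 0 0 0" --pt "0.17 -12.06 0 0 0 0" --pt "0.17 -12.06 0 0 0 0" --pt "0.17 -12.06 0 0 0 0"

```text
time_s: 12.08
tool_pos: [0.4324, -0.3148, 0.199]
ee_rot: [[-0.951, 0.309, -0.001], [0.309, 0.951, 0.001], [0.001, 0.001, -1.0]]
ft_force: [0.8, 0.3, -0.3]
opening: 0.0601
gripper_force: 0.0
```

Run:
```python
from h import *
c=cam("scene");i=np.array(c["pixels"]);j=np.array(cam("top")["pixels"])
cv2.imwrite("pics/g2.png",np.hstack([cv2.resize(i[120:280,250:410],(400,400)),cv2.resize(j[140:230,200:290],(400,400))]))
print(sense()["tool_pos"])
```

```text
[ 0.43258799 -0.31680388  0.19891609]
```

View pics/g2.png

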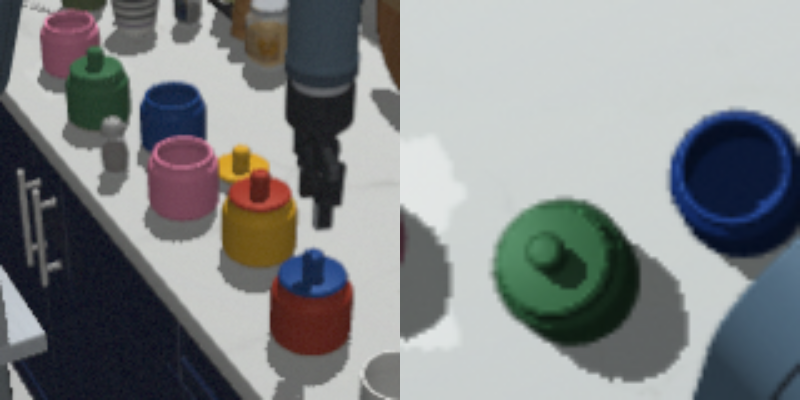

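The green lid is seated on the green canister, the blue canister is open, and the yellow lid stands on the worktop at (242,165) in the left panel. I want to check where the gripper really is.

Run:
```python
from h import *
c=cam("scene");s=sense();print(s["tool_pos"],s["joint_velocities"].round(3))
for p in (s["tool_pos"],s["tool_pos"]-[0,0,.02],[.433,-.3127,.12]):
    u=proj(c,p);print(u,(u-[250,120])*2.5)
```

```text
[ 0.4324542  -0.31405928  0.19876233] [ 0.045 -0.03   0.045  0.015  0.017  0.013]
[375.73290273 198.79974179] [314.33225681 196.99935448]
[375.47123402 204.6048446 ] [313.67808505 211.51211151]
[374.62731143 220.85303665] [311.56827857 252.13259162]
```

>>> move_arm --pt "0 0 0 0 0 0" --pt "0 0 0 0 0 0" --pt "0 0 -1 0 0 0" --pt "0 0 -1.6 0 0 0" --pt "0 0 -1.92 0 0 0" --pt "0 0 -1.92 0 0 0" --pt "0 0 -1.92 0 0 0"

```text
time_s: 13.1
tool_pos: [0.4339, -0.3126, 0.1246]
ee_rot: [[-0.952, 0.307, 0.001], [0.307, 0.952, -0.001], [-0.002, -0.001, -1.0]]
ft_force: [0.0, 0.3, 0.5]
opening: 0.0601
gripper_force: 0.0
```

>>> move_arm --pt "0 0 0 0 0 0" --pt "0 0 0 0 0 0" --pt "0 0 0 0 0 0" --pt "0 0 0 0 0 0" --gripper 10

```text
time_s: 13.6
tool_pos: [0.4335, -0.3127, 0.1244]
ee_rot: [[-0.951, 0.308, 0.001], [0.308, 0.951, -0.001], [-0.001, -0.001, -1.0]]
ft_force: [-0.7, 0.9, 5.2]
opening: 0.025
gripper_force: 39.0
```

>>> move_arm --pt "0 0 0.3 0 0 0" --pt "0 0 0.7 0 0 0" --pt "0 0 1.6 0 0 0" --pt "0 0 3 0 0 0" --pt "0.2 1.4 3 0 0 0" --pt "0.4 2.9 3 0 0 0" --pt "0.6 4.4 3 0 0 0" --pt "0.8 5.9 3 0 0 0"

```text
time_s: 14.6
tool_pos: [0.4653, -0.0746, 0.2448]
ee_rot: [[-0.951, 0.308, 0.002], [0.308, 0.951, -0.001], [-0.002, -0.0, -1.0]]
ft_force: [0.9, -1.2, -1.6]
opening: 0.0246
gripper_force: 39.6
```

>>> move_arm --pt "0.2 1.5 0 0 0 0" --pt "0.4 3 0 0 0 0" --pt "0.61 4.5 0 0 0 0" --pt "0.61 5.99 0 0 0 0" --pt "0.61 5.99 0 0 0 0" --pt "0.61 5.99 0 0 0 0" --pt "0.61 5.99 0 0 0 0" --pt "0.61 5.99 0 0 0 0"

```text
time_s: 15.6
tool_pos: [0.4899, 0.162, 0.2437]
ee_rot: [[-0.951, 0.31, 0.0], [0.31, 0.951, -0.0], [-0.0, -0.0, -1.0]]
ft_force: [0.3, -0.6, -0.6]
opening: 0.025
gripper_force: 39.6
```

>>> move_arm --pt "0 0 0 0 0 0" --pt "0 0 -1.2 0 0 0" --pt "0 0 -2.2 0 0 0" --pt "0 0 -2.5 0 0 0" --pt "0 0 -2.7 0 0 0" --pt "0 0 -2.85 0 0 0" --pt "0 0 -2.95 0 0 0" --pt "0 0 -2.95 0 0 0"

```text
time_s: 16.6
tool_pos: [0.4898, 0.1634, 0.1258]
ee_rot: [[-0.952, 0.308, 0.001], [0.308, 0.952, 0.0], [-0.001, 0.0, -1.0]]
ft_force: [-0.1, -0.3, -1.3]
opening: 0.0252
gripper_force: 39.7
```

>>> move_arm --pt "0 0 -0.04 0 0 0" --pt "0 0 -0.07 0 0 0" --pt "0 0 -0.07 0 0 0"

```text
time_s: 16.98
tool_pos: [0.4901, 0.1634, 0.1244]
ee_rot: [[-0.952, 0.308, 0.002], [0.308, 0.952, 0.0], [-0.002, 0.001, -1.0]]
ft_force: [-3.4, -0.7, 10.1]
opening: 0.0248
gripper_force: 40.9
```

>>> move_arm --pt "0 0 0 0 0 0" --pt "0 0 0 0 0 0" --pt "0 0 0 0 0 0" --pt "0 0 0.8 0 0 0" --pt "0 0 1.94 0 0 0" --pt "0 0 1.94 0 0 0" --pt "-0.1 -1.5 1.94 0 0 0" --pt "-0.2 -3 1.94 0 0 0" --gripper 60

```text
time_s: 17.98
tool_pos: [0.481, 0.0427, 0.1994]
ee_rot: [[-0.952, 0.305, -0.001], [0.305, 0.952, 0.0], [0.001, -0.0, -1.0]]
ft_force: [2.0, 0.4, 0.1]
opening: 0.0599
gripper_force: 0.0
```

>>> move_arm --pt "-0.2 -1.5 0 0 0 0" --pt "-0.3 -3 0 0 0 0" --pt "-0.39 -4.36 0 0 0 0" --pt "-0.39 -4.36 0 0 0 0" --pt "-0.39 -4.36 0 0 0 0" --pt "-0.39 -4.36 0 0 0 0"

```text
time_s: 18.73
tool_pos: [0.4658, -0.1296, 0.1998]
ee_rot: [[-0.952, 0.306, -0.001], [0.306, 0.952, 0.001], [0.001, 0.001, -1.0]]
ft_force: [0.5, -0.1, -1.0]
opening: 0.0599
gripper_force: 0.0
```

>>> move_arm --pt "0 0 0 0 0 0" --pt "0 0 0 0 0 0" --pt "0 0 -1 0 0 0" --pt "0 0 -1.6 0 0 0" --pt "0 0 -1.92 0 0 0" --pt "0 0 -1.92 0 0 0" --pt "0 0 -1.92 0 0 0"

```text
time_s: 19.6
tool_pos: [0.4667, -0.1314, 0.1244]
ee_rot: [[-0.952, 0.308, 0.002], [0.308, 0.952, -0.001], [-0.002, -0.0, -1.0]]
ft_force: [-0.3, 0.8, -0.4]
opening: 0.0602
gripper_force: 0.0
```

>>> move_arm --pt "0 0 0 0 0 0" --pt "0 0 0 0 0 0" --pt "0 0 0 0 0 0" --pt "0 0 0 0 0 0" --gripper 10

```text
time_s: 20.1
tool_pos: [0.4665, -0.1314, 0.1244]
ee_rot: [[-0.951, 0.308, 0.001], [0.308, 0.951, -0.001], [-0.002, -0.0, -1.0]]
ft_force: [-0.5, 0.4, 5.5]
opening: 0.0252
gripper_force: 39.0
```

>>> move_arm --pt "0 0 0.3 0 0 0" --pt "0 0 0.7 0 0 0" --pt "0 0 1.6 0 0 0" --pt "0 0 3 0 0 0" --pt "-0.2 -1.4 3 0 0 0" --pt "-0.5 -2.9 3 0 0 0" --pt "-0.82 -4.53 3 0 0 0" --pt "-0.82 -4.53 3 0 0 0"

```text
time_s: 21.1
tool_pos: [0.4321, -0.3163, 0.2437]
ee_rot: [[-0.95, 0.313, -0.0], [0.313, 0.95, -0.001], [-0.0, -0.001, -1.0]]
ft_force: [0.2, 1.7, -1.5]
opening: 0.0245
gripper_force: 39.7
```

>>> move_arm --pt "0 0 0 0 0 0" --pt "0 0 0 0 0 0" --pt "0 0 0 0 0 0" --pt "0 0 0 0 0 0"

```text
time_s: 21.6
tool_pos: [0.4336, -0.3114, 0.2437]
ee_rot: [[-0.952, 0.306, 0.0], [0.306, 0.952, -0.0], [-0.0, -0.0, -1.0]]
ft_force: [0.7, -0.6, -1.1]
opening: 0.0246
gripper_force: 39.7
```

>>> move_arm --pt "0 0 0 0 0 0" --pt "0 0 -1.2 0 0 0" --pt "0 0 -2.2 0 0 0" --pt "0 0 -2.5 0 0 0" --pt "0 0 -2.7 0 0 0" --pt "0 0 -2.85 0 0 0" --pt "0 0 -2.95 0 0 0" --pt "0 0 -2.95 0 0 0"

```text
time_s: 22.6
tool_pos: [0.4334, -0.3124, 0.1259]
ee_rot: [[-0.951, 0.308, 0.0], [0.308, 0.951, -0.0], [-0.001, -0.0, -1.0]]
ft_force: [0.7, -0.7, -1.1]
opening: 0.0249
gripper_force: 39.7
```

>>> move_arm --pt "0 0 -0.04 0 0 0" --pt "0 0 -0.07 0 0 0" --pt "0 0 -0.07 0 0 0"

```text
time_s: 22.98
tool_pos: [0.4335, -0.3126, 0.1244]
ee_rot: [[-0.952, 0.308, 0.001], [0.308, 0.952, -0.001], [-0.002, -0.001, -1.0]]
ft_force: [-2.5, 1.9, 8.8]
opening: 0.025
gripper_force: 40.8
```

>>> move_arm --pt "0 0 0 0 0 0" --pt "0 0 0 0 0 0" --pt "0 0 0 0 0 0" --pt "0 0 0.8 0 0 0" --pt "0 0 1.94 0 0 0" --pt "0 0 1.94 0 0 0" --pt "0.4 1.5 1.94 0 0 0" --pt "0.8 3 1.94 0 0 0" --gripper 60

```text
time_s: 23.98
tool_pos: [0.4649, -0.1913, 0.1993]
ee_rot: [[-0.951, 0.31, -0.001], [0.31, 0.951, 0.001], [0.001, 0.001, -1.0]]
ft_force: [0.7, 0.0, 0.6]
opening: 0.0598
gripper_force: 0.0
```

>>> move_arm --pt "0.4 1.4 0 0 0 0" --pt "0.8 2.8 0 0 0 0" --pt "1.2 4.2 0 0 0 0" --pt "1.63 5.56 0 0 0 0" --pt "1.63 5.56 0 0 0 0" --pt "1.63 5.56 0 0 0 0" --pt "1.63 5.56 0 0 0 0" --pt "1.63 5.56 0 0 0 0"

```text
time_s: 24.98
tool_pos: [0.5303, 0.0288, 0.2002]
ee_rot: [[-0.951, 0.31, -0.0], [0.31, 0.951, -0.0], [0.0, -0.0, -1.0]]
ft_force: [0.4, 0.7, 0.9]
opening: 0.0598
gripper_force: 0.0
```

>>> move_arm --pt "0 0 0 0 0 0" --pt "0 0 -1 0 0 0" --pt "0 0 -2 0 0 0" --pt "0 0 -3 0 0 0" --pt "0 0 -3.5 0 0 0" --pt "0 0 -3.71 0 0 0" --pt "0 0 -3.71 0 0 0" --pt "0 0 -3.71 0 0 0"

```text
time_s: 25.98
tool_pos: [0.5313, 0.0299, 0.053]
ee_rot: [[-0.951, 0.308, 0.002], [0.308, 0.951, -0.0], [-0.002, 0.0, -1.0]]
ft_force: [0.6, -0.2, 1.1]
opening: 0.0598
gripper_force: 0.0
```

>>> move_arm --pt "0 0 0 0 0 0" --pt "0 0 0 0 0 0" --pt "0 0 0 0 0 0" --pt "0 0 0 0 0 0" --gripper 10

```text
time_s: 26.48
tool_pos: [0.5309, 0.0302, 0.0527]
ee_rot: [[-0.951, 0.308, 0.001], [0.308, 0.951, -0.0], [-0.001, 0.0, -1.0]]
ft_force: [-0.9, 0.6, 7.0]
opening: 0.025
gripper_force: 39.1
```

>>> move_arm --pt "0 0 0.3 0 0 0" --pt "0 0 0.8 0 0 0" --pt "0 0 2 0 0 0" --pt "0 0 3.4 0 0 0" --pt "0 0 4.8 0 0 0" --pt "-0.5 -1.3 4.8 0 0 0" --pt "-1 -2.6 4.8 0 0 0" --pt "-1.61 -4.03 4.8 0 0 0"

```text
time_s: 27.48
tool_pos: [0.4653, -0.1321, 0.2446]
ee_rot: [[-0.952, 0.306, 0.001], [0.306, 0.952, -0.001], [-0.001, -0.0, -1.0]]
ft_force: [1.2, -0.4, -0.7]
opening: 0.0253
gripper_force: 39.7
```

>>> move_arm --pt "0 0 0 0 0 0" --pt "0 0 0 0 0 0" --pt "0 0 0 0 0 0" --pt "0 0 0 0 0 0" --pt "0 0 0 0 0 0"

```text
time_s: 28.1
tool_pos: [0.4663, -0.1302, 0.2439]
ee_rot: [[-0.952, 0.306, -0.0], [0.306, 0.952, 0.0], [0.0, 0.0, -1.0]]
ft_force: [0.1, -0.1, -1.6]
opening: 0.0252
gripper_force: 39.7
```

>>> move_arm --pt "0 0 0 0 0 0" --pt "0 0 -1.2 0 0 0" --pt "0 0 -2.2 0 0 0" --pt "0 0 -2.5 0 0 0" --pt "0 0 -2.7 0 0 0" --pt "0 0 -2.85 0 0 0" --pt "0 0 -2.95 0 0 0" --pt "0 0 -2.95 0 0 0"

```text
time_s: 29.1
tool_pos: [0.4662, -0.1312, 0.1262]
ee_rot: [[-0.951, 0.308, 0.001], [0.308, 0.951, -0.0], [-0.001, -0.0, -1.0]]
ft_force: [-0.1, -0.5, 0.0]
opening: 0.0252
gripper_force: 39.7
```

>>> move_arm --pt "0 0 -0.04 0 0 0" --pt "0 0 -0.07 0 0 0" --pt "0 0 -0.07 0 0 0"

```text
time_s: 29.48
tool_pos: [0.4662, -0.1312, 0.1237]
ee_rot: [[-0.952, 0.308, 0.001], [0.308, 0.952, -0.0], [-0.001, -0.0, -1.0]]
ft_force: [-1.2, 1.0, 4.8]
opening: 0.0246
gripper_force: 40.4
```

>>> move_arm --pt "0 0 0 0 0 0" --pt "0 0 0 0 0 0" --pt "0 0 0 0 0 0" --pt "0 0 0.8 0 0 0" --pt "0 0 2 0 0 0" --pt "0 0 3.4 0 0 0" --pt "0 1.5 3.4 0 0 0" --pt "0 3 3.4 0 0 0" --gripper 60

```text
time_s: 30.48
tool_pos: [0.4664, -0.0105, 0.26]
ee_rot: [[-0.951, 0.31, 0.002], [0.31, 0.951, -0.0], [-0.002, 0.0, -1.0]]
ft_force: [1.0, 0.3, 0.9]
opening: 0.0598
gripper_force: 0.0
```

>>> move_arm --pt "0 1.5 0 0 0 0" --pt "0 3 0 0 0 0" --pt "-0.5 4.5 0 0 0 0" --pt "-1 6 0 0 0 0" --pt "-2 7.5 0 0 0 0" --pt "-3 9 0 0 0 0" --pt "-4 10.5 0 0 0 0" --pt "-5.5 12 0 0 0 0"

```text
time_s: 31.48
tool_pos: [0.2798, 0.4319, 0.259]
ee_rot: [[-0.951, 0.308, 0.0], [0.308, 0.951, 0.0], [-0.0, 0.0, -1.0]]
ft_force: [1.5, 0.4, 0.0]
opening: 0.0598
gripper_force: 0.0
```

>>> move_arm --pt "-1 1 0 0 0 0" --pt "-1 1 0 0 0 0" --pt "-1 1 0 0 0 0" --pt "-1 1 0 0 0 0"

```text
time_s: 31.98
tool_pos: [0.2421, 0.4693, 0.259]
ee_rot: [[-0.951, 0.309, 0.0], [0.309, 0.951, -0.0], [-0.0, -0.0, -1.0]]
ft_force: [0.9, -0.5, -0.6]
opening: 0.0598
gripper_force: 0.0
```

Run:
```python
from h import *
import pickle
D={n:cam(n) for n in("scene","top")};t,s=D["top"],D["scene"];O=pickle.load(open("c0.pkl","rb"))
i=np.array(s["pixels"]);j=np.array(t["pixels"])
cv2.imwrite("pics/end.png",np.vstack([cv2.resize(i[110:310,200:440],(720,300)),cv2.resize(j[140:240,160:520],(720,300),interpolation=cv2.INTER_CUBIC)]))
for col,P in(("green",(.4222,.2897)),("blue",(.4894,.1629)),("yellow",(.4658,-.1315)),("red",(.433,-.3127))):
    print(col,[proj(c,[*P,.093]).round(1) for c in(t,s)])
print(sense()["tool_pos"],sense()["ft_force"])
```

```text
green [array([234. , 197.5]), array([287.9, 145.8])]
blue [array([274.3, 176.6]), array([318.4, 155.5])]
yellow [array([367.1, 183.4]), array([353. , 195.6])]
red [array([424.3, 193.3]), array([374.3, 228.2])]
[0.24214927 0.4693357  0.25914457] [-0.07040798  0.57439832  0.03304392]
```

View pics/end.png

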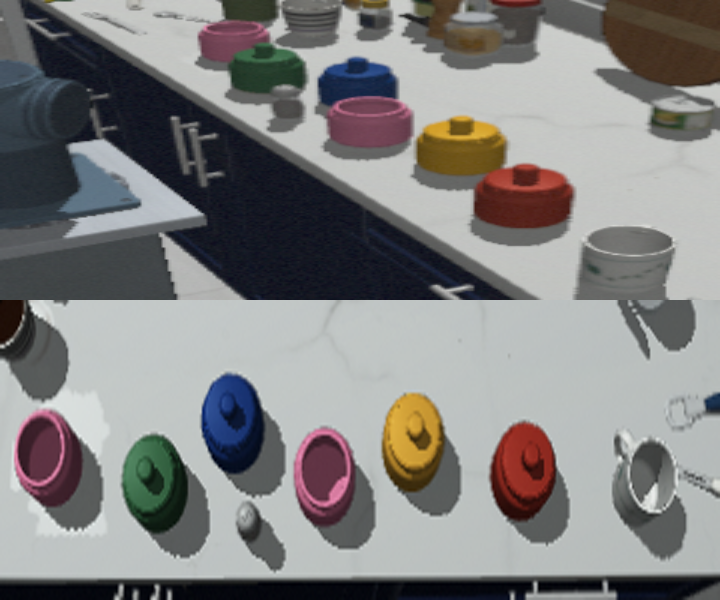

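All four lids match their canisters; the shaker and mug are in place. One enlarged crop to check seating.

Run:
```python
from h import *
o=[]
for n,P in(("top",[(235,198),(275,178),(367,186),(423,196)]),("scene",[(288,153),(319,162),(353,203),(375,238)])):
    i=np.array(cam(n)["pixels"]);o.append(np.hstack([cv2.resize(cv2.convertScaleAbs(i[y-20:y+20,x-20:x+20],alpha=1.6),(200,200),interpolation=cv2.INTER_CUBIC) for x,y in P]))
cv2.imwrite("pics/end2.png",np.vstack(o))
```

```text
(no output)
```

View pics/end2.png

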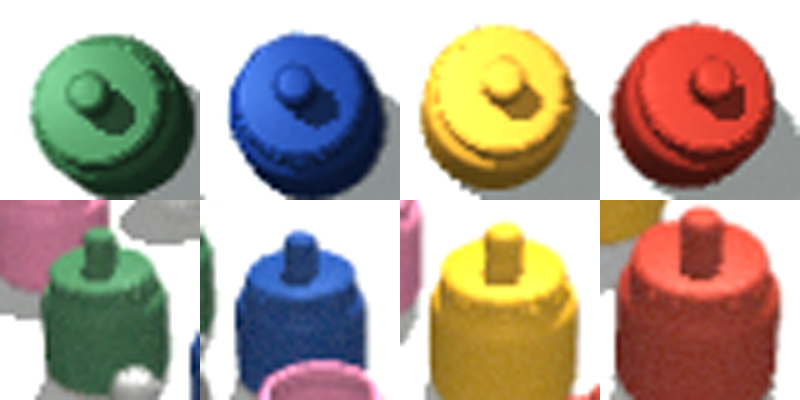

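All four lids sit level and centred in both views, with the knobs upright.

```bash
python3 -c "
from plant import job_done
print(job_done())"
```

```text
the job is handed in; nothing more can be done
None
```

I put all four lids on the canisters of their own colour and handed the job in; the final pictures show them level and centred, with the shaker and mug in place, but the hand-in returned no verdict.

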